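# Press the round flask into the free sprung cradle and hold it down

## Task

One of the two sprung ring cradles on the bench already carries a flask. Take the other round flask, which stands in the open cork ring, seat it upright in the free cradle, then press it down until the ring is fully down on its stop, and finish while still holding it pressed down there so that I can close the clamp. Leave the parked flask, the dish, the bottle and the screwdriver where they are.

Things in the scene. Friction and masses are not known exactly. Their poses are not given: they have to be found in the camera images.
- flask: the flask to move: amber glass ball 80 mm in diameter with a round neck 26 mm in diameter (from about 78 to 124 mm above the lowest point) and a fixed white stopper 32 mm in diameter on top (124 to 136 mm). 0.14 to 0.28 kg. Starts standing upright in the cork ring, its lowest point 13 mm above the bench. Origin: lowest point of the ball; z runs up along the neck
- flask_center (a point): centre of the ball of the flask, 40 mm above its lowest point
- parked_flask: a second flask of the same shape and size, already seated in one of the two cradles (its lowest point 37 mm, its top 173 mm above the bench); to be left there. Origin: lowest point of the ball; z up along the neck
- cork_ring: fixed open (C-shaped) round cork ring, 88 mm outside diameter, 24 mm high, in which the flask stands at the start. Origin: centre of the ring, on the bench
- cradle_a: sprung ring cradle, one of two alike (the other is cradle_b); which of them is free differs from run to run. Fixed to the bench: black base disc 120 mm across, 12 mm thick, three steel guide posts (tops 61 mm above the bench, 50 mm from the axis). Origin: centre of the underside of the base, on the bench; z up. A steel ring of 10 mm round bar rides on the posts over a coil spring
- seat_a (a point): centre of the steel ring of cradle_a (ring 54 mm inside, 74 mm outside diameter, at mid-thickness of its 10 mm bar); 45 mm above the bench when the ring is up, 30 mm when it is fully down; moves with the ring. A flask seated in the ring has the centre of its ball 32 mm above this point
- ring_a (a joint): travel of the ring of cradle_a: 0 = up (rest), 0.015 m = fully down on its stop. The spring needs about 6 N to start and 15 N at the stop (weight of the flask included; the flask alone does not move it)
- cradle_b: sprung ring cradle, one of two alike (the other is cradle_a); which of them is free differs from run to run. Fixed to the bench: black base disc 120 mm across, 12 mm thick, three steel guide posts (tops 61 mm above the bench, 50 mm from the axis). Origin: centre of the underside of the base, on the bench; z up. A steel ring of 10 mm round bar rides on the posts over a coil spring
- seat_b (a point): centre of the steel ring of cradle_b (ring 54 mm inside, 74 mm outside diameter, at mid-thickness of its 10 mm bar); 45 mm above the bench when the ring is up, 30 mm when it is fully down; moves with the ring. A flask seated in the ring has the centre of its ball 32 mm above this point
- ring_b (a joint): travel of the ring of cradle_b: 0 = up (rest), 0.015 m = fully down on its stop. The spring needs about 6 N to start and 15 N at the stop (weight of the flask included; the flask alone does not move it)
- wafer_dish: bystander: flat round white dish, 76 mm in diameter, 16 mm high. Origin: centre of its underside
- bottle: bystander: white plastic bottle, 48 mm in diameter, 100 mm high. Origin: centre of its underside
- screwdriver: bystander: small screwdriver, 120 mm long, lying on the bench. Origin: on its axis, underside; its x runs along the tool
Not all that is in view belongs to the job. Several things look just like the cork_ring: the one meant starts nearest to the robot's base.

How it is judged:
By the outcome, as a careful person would: the job done as asked, in the order asked, and still so for the second after the job is handed in, while the arm keeps its last pose, push and grip.
It also fails if it takes over 42 s, if anything falls off the work surface, if the arm or the gripper's body presses on something with over 40 N, if the wrist force passes 120 N, or if a joint passes its speed limit or range.

## Robot

A 6-joint arm with a two-finger parallel gripper is mounted at the origin on the work surface. World frame = base frame: x ahead of the robot, y to its left, z up, the work surface at z = 0. Lengths are in mm, angles in rad, forces in N, time in s.
With the tool pointing down it reaches from about 325 to 850 mm from the base axis. Payload 4.4 kg.
Tool frame: the origin (TCP) lies midway between the tips of the shut fingers; the grasp point (between the pads) lies 19 mm behind it; z points along the fingers, y is the line along which they close (so a half turn about z gives the same grasp; the last joint's range is limited). The gripper opens to 94 mm and grips with 3 to 60 N. Pads are 16 mm wide; open, the fingers measure 119 mm over their backs; the gripper's body (75 mm by 177 mm) begins 78 mm behind the grasp point.
Start: joints at [1.147, 0.207, 1.542, -0, 1.393, -0.15], TCP at [154.931, 553.736, 205.447] pointing down, gripper open.
Joint ranges: [-2.73, 2.73], [-0.86, 2.22], [0.23, 2.46], [-1.11, 4.25], [0.08, 2.63], [-2.82, 2.82]. Speed limits (rad/s): [2.79, 2.79, 3.14, 3.14, 3.14, 3.14].

## Interface

Orientations are given as a unit quaternion [x, y, z, w].
In Python, from rig import r gives the robot as it stands.
- The arm moves only by the tool carry_out, never from a script. Its argument "commands" is a list of rows, each a list of 5 numbers: the shift along the tool's x, y, z normalised to -1 to 1, where 1 is 1000 mm, then the turn about the tool's z normalised to -1 to 1, where 1 is pi rad, then the finger opening in mm, from 0 to 94. In form: [[dx, dy, dz, yaw, fingers], ...]. A call has 1 to 8 rows; each row is the pose to reach, as a shift and turn from the pose commanded when the call began, along the tool's axes at that moment, turning the shorter way round; what a row does not reach only later rows make up. A row lasts 1/10 s, in which the tool goes at most 50 mm and 8.59 degrees, less where a joint would pass 70% of its speed; a pose out of reach is approached as far as the arm can. A call with a number of a shift or a turn outside -1 to 1 is refused whole. A call with a gripper value outside its range is refused whole. The fingers move at their own pace and stop on an object; "squeeze" is the grip in N (left out, the last holds). Time passes only in rows, so rows that repeat a pose let the fingers close. It gives the time, the measured TCP pose, the force, the opening and the grip force at its end, in the units of the state.
- r.read_state(): the state, without advancing time (a new reading comes with each control period).
- r.grab_frame(name): name is "scene" or "top"; returns a dict with "pixels" (420x560x3 uint8, red, green, blue), "depth" (420x560 float32, mm along the optical axis (not along the pixel's ray), 0 where there is no reading), "fx", "fy", "cx", "cy" (pixels), "k1" (the pictures are not rectified: a ray, as slopes to the right and down, at radius r is drawn at 1 + k1 r^2 times it, then the intrinsics apply), "T" (4x4, takes a point from camera to world coordinates). Camera axes: x right, y up, looking along -z (the intrinsics and any distortion apply to the point x, -y, -z); pixel columns grow to the right and rows downward; lengths in mm; the calibration is good to about 2 mm. A picture is of the moment at which its call begins.
- r.finish_job(): hands the job in; it is judged then, once.
The state is a dict: "time_s": time; "joint_positions": joint angles; "joint_velocities": joint speeds; "joint_torque": joint torques, N m; "position": TCP position; "ee_rot": TCP orientation; "force": force on the tool from outside, world axes, zero at the start; "torque": the same for the moment, N m; "grip_width": opening from 0.0 (shut) to 1.0 (fully open); "finger_force": force on a finger pad.
Only numpy, scipy, OpenCV 4.12 (cv2) and the standard library are available. Lean on these libraries where they do the work, as an engineer would, in place of code of your own. Each camera call takes 0.05 s, during which the arm holds its last target. There are 200 camera calls.

## Working session

There is one attempt and no reset: what is moved stays moved. The work goes in short steps, Python scripts to look and compute and a tool call to move; the robot and the scene stay as the last step left them, time stands still between calls to the robot, and variables do not carry over. Pictures are saved under pics/ and viewed, at most 10 in all, crops included, and the job is handed in when it is done.

Besides the shell and the picture viewer there is one more tool, called after "Request:" as name(argument=value, ...), one argument or row to a line, values as JSON. carry_out: Moves the arm, as the interface text tells. Scaled input: -1 to 1 covers 1000 mm each way for a shift and pi rad each way for a turn. Its arguments: {"type":"object","properties":{"commands":{"type":"array","items":{"type":"array","items":{"type":"number"}}},"squeeze":{"type":"number"}},"required":["commands"]}

```bash
mkdir -p pics; cat > h.py <<'E'
import numpy as np, cv2
from rig import r
def cloud(f):
    h,w=f["depth"].shape
    u,v=np.meshgrid(np.arange(w),np.arange(h))
    K=np.array([[f["fx"],0,f["cx"]],[0,f["fy"],f["cy"]],[0,0,1.]])
    p=np.stack([u,v],-1).reshape(-1,1,2).astype(float)
    n=cv2.undistortPoints(p,K,np.array([f["k1"],0,0,0,0.])).reshape(h,w,2)
    d=f["depth"]
    P=np.stack([n[...,0]*d,-n[...,1]*d,-d],-1)
    T=np.array(f["T"])
    W=P@T[:3,:3].T+T[:3,3]
    W[d==0]=np.nan
    return W
E
python3 - <<'E'
from h import *
for n in("scene","top"):
    f=r.grab_frame(n); np.savez("%s0.npz"%n,W=cloud(f),px=f["pixels"])
    cv2.imwrite(f"pics/{n}0.png",f["pixels"][...,::-1]); print(n,np.round(f["T"],2).tolist(),f["fx"],f["k1"])
print(r.read_state())
E
```

```text
scene [[0.78, -0.38, 0.51, 1189.48], [0.63, 0.46, -0.63, -814.69], [0.0, 0.8, 0.59, 784.4], [0.0, 0.0, 0.0, 1.0]] 543.9065163596489 -0.141450342315848
top [[0.01, 1.0, -0.09, 478.27], [-1.0, 0.01, -0.0, -50.47], [-0.0, 0.09, 1.0, 812.74], [0.0, 0.0, 0.0, 1.0]] 391.0099458895208 -0.06598528323699261
{'time_s': 0.1, 'joint_positions': array([ 1.14748078e+00,  2.07329096e-01,  1.54273725e+00, -4.35072504e-05,
        1.39350050e+00, -1.50516607e-01]), 'joint_velocities': array([ 5.29096102e-04, -1.44362422e-03, -5.09700353e-03,  1.31461013e-03,
        4.04261707e-04,  1.85839508e-05]), 'joint_torque': array([ 3.05980393e-04, -3.71865749e+01, -2.82292092e+01,  6.99471426e-02,
        3.11286666e-02, -5.85032763e-05]), 'position': array([154.66606457, 553.08501004, 204.44516804]), 'ee_rot': array([ 1.35973029e-01,  9.90712047e-01, -9.52802648e-04, -2.58810104e-04]), 'force': array([-0.60428816, -1.29824754, -0.04557788]), 'torque': array([ 0.0061999 , -0.01526084,  0.00135417]), 'finger_force': 0.0, 'grip_width': 1.001845138889919}
```

View pics/scene0.png

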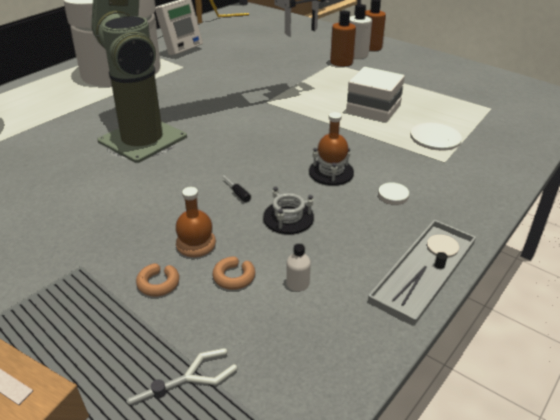

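View pics/top0.png

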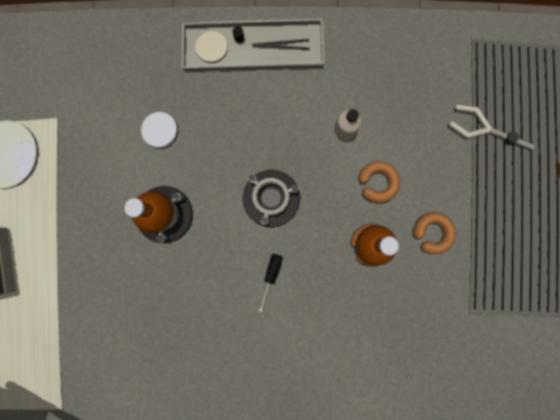

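The scene view shows the flask in a cork ring at (194,230), the parked flask in its cradle at (333,150) and the free cradle at (288,210). In the top view they are at (376,245), (152,212) and (271,197), with empty cork rings at (380,182) and (435,233). The dish is at (159,130), the bottle at (349,121) and the screwdriver at (270,280). The flask could be mistaken for the parked flask at (152,212) and the amber bottles at the back, (343,40) in the scene view. I choose the one at (376,245), which stands in a cork ring.

```bash
cat > m.py <<'E'
from h import *
from scipy.optimize import least_squares
def circ(P,z=None):
    s=least_squares(lambda p:np.hypot(P[:,0]-p[0],P[:,1]-p[1])-p[2],[*P[:,:2].mean(0),20],loss="soft_l1",f_scale=1.)
    return s.x
def sph(P,R=40):
    s=least_squares(lambda p:np.linalg.norm(P-p,axis=1)-R,P.mean(0)-[0,0,20],loss="soft_l1",f_scale=1.)
    return s.x
def box(W,c,rad,z0,z1):
    return (np.hypot(W[...,0]-c[0],W[...,1]-c[1])<rad)&(W[...,2]>z0)&(W[...,2]<z1)
E
python3 - <<'E'
from m import *
D={n:np.load(n+"0.npz") for n in("top","scene")}
W=D["top"]["W"]
for nm,(u,v) in dict(fl=(376,245),stop=(389,246),park=(152,212),cr=(271,199),ringrim=(271,181),c1=(393,182),c2=(450,233),bench=(300,330),dish=(159,130),bottle=(349,121),sd=(273,268),sd2=(263,303)).items(): print(nm,W[v,u].round(1))
cf=W[245,376]; cc=W[199,271]
for n in D:
    W=D[n]["W"]
    b=W[box(W,cf,60,35,88)]; c=sph(b); print(n,"ball",len(b),c.round(1))
    s=W[box(W,cf,60,146,156)]; print(" stopper",len(s),np.median(s,0).round(1) if len(s) else "")
    k=W[box(W,c,25,98,134)]; print(" neck",len(k),k.mean(0).round(1), circ(k).round(1))
    m=box(W,cc,42,36,54); P=W[m]; print(" ring",len(P),circ(P).round(1),P[:,2].max())
    # torus fit R=32 r=5
    q=least_squares(lambda p:np.hypot(np.hypot(P[:,0]-p[0],P[:,1]-p[1])-32,P[:,2]-p[2])-5,[cc[0],cc[1],45],loss="soft_l1"); print(" torus",q.x.round(1))
    m=box(W,cc,75,9,15); P=W[m]; print(" base",len(P),(P.max(0)/2+P.min(0)/2).round(1),np.ptp(P,axis=0).round(0))
    P=W[box(W,cc,75,56,66)]; print(" posts",P.mean(0),len(P)); cv2
px=D["scene"]["px"]
cv2.imwrite("pics/crop.png",cv2.resize(px[150:300,130:330,::-1],None,fx=4,fy=4,interpolation=cv2.INTER_CUBIC))
E
```

```text
fl [ 471.3 -218.3  104.4]
stop [ 470.1 -229.7  150. ]
park [528.3 187.1 113.6]
cr [563.7 -24.8  13.4]
ringrim [596.  -25.6  46.2]
c1 [ 599.2 -274.8   22.2]
c2 [ 495.1 -390.2   23.2]
bench [296.1 -85.8  -1.2]
dish [707.7 211.5  17.8]
bottle [ 705.2 -174.1   90.6]
sd [423.8 -30.3  23.9]
sd2 [352.7 -10.3  13.4]
top ball 928 [ 471. -231.   52.]
 stopper 245 [ 470.2 -230.   148.3]
 neck 49 [ 471.  -220.3  111. ] [ 470.9 -231.1   13.1]
 ring 552 [566.2 -24.3  32.6] 52.86183340794548
 torus [566.9 -24.1  44.7]
 base 1725 [567.3 -23.6  12. ] [118. 118.   6.]
 posts [566.18987443 -24.07853125  60.56303686] 97
scene ball 865 [ 472.1 -226.9   54.4]
 stopper 133 [ 475.5 -229.6  150.2]
 neck 179 [ 479.9 -233.2  116.1] [ 472.5 -227.2   12.5]
 ring 359 [568.7 -24.2  32.2] 53.91591408273837
 torus [567.  -22.1  46.5]
 base 632 [568.1 -23.5  12. ] [120. 118.   6.]
 posts [569.46867496 -22.64723594  61.68240279] 72
```

View pics/crop.png

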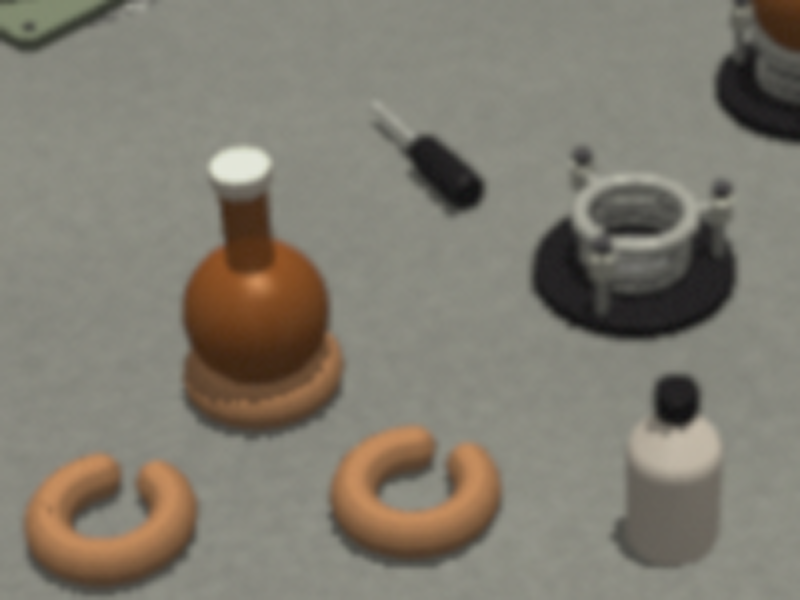

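The crop shows the amber flask with its white stopper in the cork ring. Its measured ball centre height of 52–54 mm agrees with the expected 53. The free cradle's torus height is 45 mm, as expected. I'll use flask axis ≈ (471.5, -229.5) and cradle axis ≈ (567, -23.3), and grip the neck.

```bash
cat > go.py <<'E'
import sys
from h import *
from scipy.spatial.transform import Rotation as R
s=r.read_state(); M=R.from_quat(s["ee_rot"]); p=s["position"]
print(s["time_s"],"pos",p.round(1),"q",s["ee_rot"].round(4),"F",s["force"].round(1),"w",round(s["grip_width"]*94,1),s["finger_force"])
for a in sys.argv[1:]:
    t=np.array([float(x) for x in a.split(",")]); print(t,"->",(M.inv().apply(t-p)/1000).round(4))
E
python3 go.py 471.5,-229.5,205 471.5,-229.5,94
```

```text
0.1 pos [154.7 553.1 204.4] q [ 1.360e-01  9.907e-01 -1.000e-03 -3.000e-04] F [-0.6 -1.3 -0. ] w 94.2 0.0
[ 471.5 -229.5  205. ] -> [-5.160e-01 -6.683e-01  6.000e-04]
[ 471.5 -229.5   94. ] -> [-0.516  -0.6681  0.1116]
```

Request:
carry_out(
  commands=[
    [-0.516,-0.668,0,0,94],
    [-0.516,-0.668,0,0,94],
    [-0.516,-0.668,0,0,94],
    [-0.516,-0.668,0,0,94],
    [-0.516,-0.668,0,0,94],
    [-0.516,-0.668,0,0,94],
    [-0.516,-0.668,0,0,94],
    [-0.516,-0.668,0,0,94],
  ],
  squeeze=30,
)

```text
time_s: 0.9
position: [305.1, 181.2, 205.3]
ee_rot: [0.136, 0.991, 0.0, 0.0]
force: [1.1, 0.2, -0.6]
grip_width: 0.997
finger_force: 0.0
```

```bash
python3 go.py 471.5,-229.5,205
```

```text
0.9 pos [305.1 181.2 205.3] q [1.355e-01 9.908e-01 1.000e-04 2.000e-04] F [ 1.1  0.2 -0.6] w 93.7 0.0
[ 471.5 -229.5  205. ] -> [-2.706e-01 -3.509e-01  3.000e-04]
```

Request:
carry_out(
  commands=[
    [-0.27,-0.351,0,0,94],
    [-0.27,-0.351,0,0,94],
    [-0.27,-0.351,0,0,94],
    [-0.27,-0.351,0,0,94],
    [-0.27,-0.351,0,0,94],
    [-0.27,-0.351,0,0,94],
    [-0.27,-0.351,0,0,94],
    [-0.27,-0.351,0,0,94],
  ],
)

```text
time_s: 1.7
position: [454.6, -190.0, 205.0]
ee_rot: [0.136, 0.991, 0.0, -0.0]
force: [-0.3, -0.7, 0.1]
grip_width: 0.999
finger_force: 0.0
```

Request:
carry_out(
  commands=[
    [-0.001,-0.002,0,0,94],
    [-0.001,-0.002,0,0,94],
    [-0.001,-0.002,0,0,94],
  ],
)

```text
time_s: 2.0
position: [454.2, -188.9, 204.9]
ee_rot: [0.136, 0.991, 0.001, -0.001]
force: [-0.9, 0.8, 1.1]
grip_width: 1.002
finger_force: 0.0
```

```bash
python3 go.py 471.5,-229.5,205 471.5,-229.5,96
```

```text
2.0 pos [ 454.2 -188.9  204.9] q [ 1.357e-01  9.907e-01  6.000e-04 -7.000e-04] F [-0.9  0.8  1.1] w 94.2 0.0
[ 471.5 -229.5  205. ] -> [-0.0275 -0.0344 -0.0002]
[ 471.5 -229.5   96. ] -> [-0.0277 -0.0345  0.1088]
```

Request:
carry_out(
  commands=[
    [-0.0275,-0.0344,0,0,94],
    [-0.0275,-0.0344,0,0,94],
    [-0.0275,-0.0344,0,0,94],
    [-0.0275,-0.0344,0,0,94],
  ],
)

```text
time_s: 2.4
position: [471.8, -229.0, 205.5]
ee_rot: [0.135, 0.991, 0.0, -0.0]
force: [-0.4, -0.1, 0.5]
grip_width: 1.0
finger_force: 0.0
```

```bash
python3 go.py 471.5,-229.5,96; python3 - <<'E'
from m import *
f=r.grab_frame("scene"); W=cloud(f); px=f["pixels"]
cv2.imwrite("pics/over.png",cv2.resize(px[110:310,100:340,::-1],None,fx=3,fy=3,interpolation=cv2.INTER_CUBIC))
E
```

```text
2.4 pos [ 471.8 -229.   205.5] q [ 1.352e-01  9.908e-01  3.000e-04 -2.000e-04] F [-0.4 -0.1  0.5] w 94.0 0.0
[ 471.5 -229.5   96. ] -> [ 1.000e-04 -7.000e-04  1.095e-01]
```

View pics/over.png

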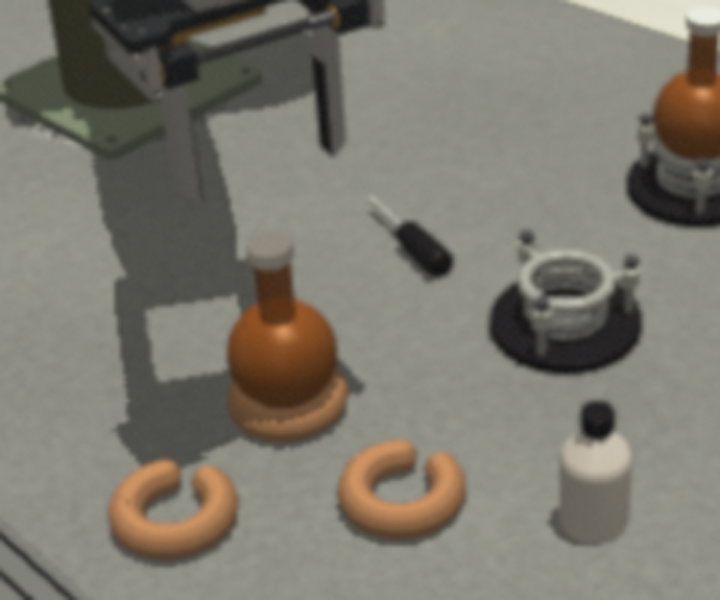

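The fingertips straddle the stopper, seen at about (270,190) in the crop, so I'll descend and grip.

Request:
carry_out(
  commands=[
    [0,0,0.04,0,94],
    [0,0,0.08,0,94],
    [0,0,0.11,0,94],
    [0,0,0.11,0,94],
    [0,0,0.11,0,94],
  ],
)

```text
time_s: 2.95
position: [472.1, -230.0, 95.9]
ee_rot: [0.136, 0.991, 0.0, -0.0]
force: [0.5, -0.4, 0.5]
grip_width: 1.001
finger_force: 0.0
```

Request:
carry_out(
  commands=[
    [0,0,0,0,40],
    [0,0,0,0,30],
    [0,0,0,0,20],
    [0,0,0,0,15],
    [0,0,0,0,15],
    [0,0,0,0,15],
    [0,0,0,0,15],
    [0,0,0,0,15],
  ],
  squeeze=40,
)

```text
time_s: 3.75
position: [472.2, -230.7, 95.4]
ee_rot: [0.136, 0.991, 0.0, -0.0]
force: [0.0, -0.1, -0.3]
grip_width: 0.358
finger_force: 0.3
```

```bash
python3 go.py
```

```text
3.75 pos [ 472.2 -230.7   95.4] q [ 1.360e-01  9.907e-01  1.000e-04 -1.000e-04] F [ 0.  -0.1 -0.3] w 33.7 0.28356537222862244
```

Still closing, at 33.7 mm; the neck is 26 mm.

Request:
carry_out(
  commands=[
    [0,0,0,0,15],
    [0,0,0,0,15],
    [0,0,0,0,15],
    [0,0,0,0,15],
    [0,0,0,0,15],
  ],
  squeeze=60,
)

```text
time_s: 4.25
position: [472.2, -230.6, 95.4]
ee_rot: [0.136, 0.991, 0.0, -0.0]
force: [0.3, 1.1, -0.7]
grip_width: 0.328
finger_force: 60.0
```

```bash
python3 go.py; python3 - <<'E'
from m import *
f=r.grab_frame("top"); W=cloud(f)
P=W[box(W,(471,-229),60,35,85)]; print(len(P), sph(P).round(1))
f=r.grab_frame("scene"); W=cloud(f)
P=W[box(W,(471,-229),60,35,85)]; print(len(P), sph(P).round(1))
E
```

```text
4.25 pos [ 472.2 -230.6   95.4] q [ 1.360e-01  9.907e-01  1.000e-04 -1.000e-04] F [ 0.3  1.1 -0.7] w 30.8 59.99995708465576
229 [ 470.8 -231.6   52.4]
781 [ 472.  -227.1   54.5]
```

```bash
python3 - <<'E'
from m import *
f=r.grab_frame("scene"); px=f["pixels"]
cv2.imwrite("pics/grip.png",cv2.resize(px[140:260,130:270,::-1],None,fx=5,fy=5,interpolation=cv2.INTER_CUBIC))
E
```

```text
(no output)
```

View pics/grip.png

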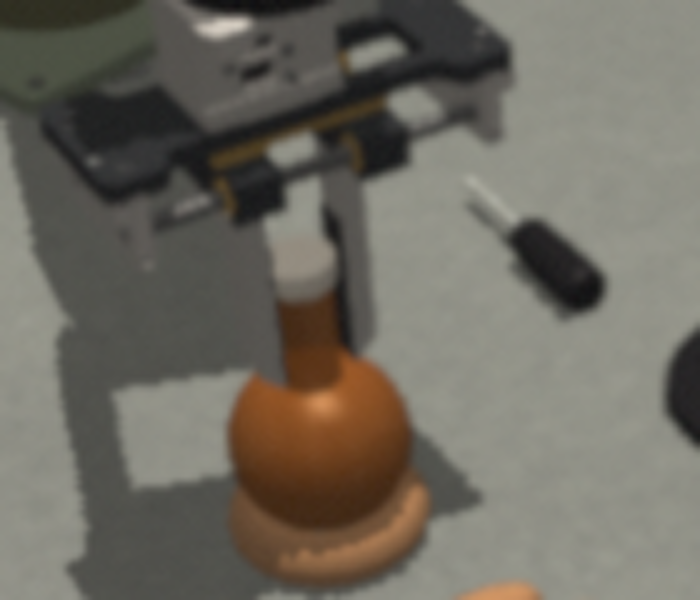

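The crop shows the fingers meeting the stopper at (305,265), not the neck at (310,330), which matches the 31 mm opening. I'll regrip with the pads centred on the stopper, TCP at about 123.

Request:
carry_out(
  commands=[
    [0,0,0,0,60],
    [0,0,0,0,60],
    [0,0,0,0,60],
    [0,0,-0.0275,0,60],
    [0,0,-0.0275,0,60],
    [0,0,-0.0275,0,60],
  ],
)

```text
time_s: 5.0
position: [472.8, -231.3, 123.4]
ee_rot: [0.136, 0.991, -0.001, 0.001]
force: [0.3, -0.3, -0.6]
grip_width: 0.636
finger_force: 0.0
```

Request:
carry_out(
  commands=[
    [0,0,0,0,15],
    [0,0,0,0,15],
    [0,0,0,0,15],
    [0,0,0,0,15],
    [0,0,0,0,15],
    [0,0,0,0,15],
    [0,0,0,0,15],
    [0,0,0,0,15],
  ],
)

```text
time_s: 5.8
position: [471.9, -230.5, 122.5]
ee_rot: [0.136, 0.991, 0.0, -0.0]
force: [-0.5, -0.5, -2.9]
grip_width: 0.327
finger_force: 60.0
```

```bash
python3 go.py; python3 - <<'E'
from m import *
f=r.grab_frame("scene"); W=cloud(f)
P=W[box(W,(471,-229),60,35,85)]; print(len(P), sph(P).round(1))
E
```

```text
5.8 pos [ 471.9 -230.5  122.5] q [ 1.359e-01  9.907e-01  2.000e-04 -4.000e-04] F [-0.5 -0.5 -2.9] w 30.8 59.99898076057434
788 [ 472.  -227.3   54.6]
```

Same width, so it is the stopper. I'll lift slowly.

Request:
carry_out(
  commands=[
    [0,0,-0.01,0,15],
    [0,0,-0.02,0,15],
    [0,0,-0.035,0,15],
    [0,0,-0.055,0,15],
    [0,0,-0.07,0,15],
    [0,0,-0.07,0,15],
    [0,0,-0.07,0,15],
    [0,0,-0.07,0,15],
  ],
)

```text
time_s: 6.65
position: [471.6, -230.4, 192.1]
ee_rot: [0.136, 0.991, 0.0, -0.001]
force: [-0.1, 0.0, -3.4]
grip_width: 0.326
finger_force: 60.0
```

```bash
cat > chk.py <<'E'
from m import *
def fit(n,lo,hi):
    f=r.grab_frame(n); W=cloud(f); p=r.read_state()["position"]; px=f["pixels"].astype(int)
    am=(px[...,0]>px[...,2]*2.2)&(px[...,0]>50)
    P=W[box(W,p,60,lo,hi)&am]; c=sph(P); print(n,len(P),c.round(1),"rel tcp",(c-p).round(1))
    # neck axis
    N=W[box(W,p,24,c[2]+42,c[2]+80)&am]
    if len(N)>20:
        g=least_squares(lambda q:np.hypot(N[:,0]-q[0]-q[2]*(N[:,2]-c[2]-60),N[:,1]-q[1]-q[3]*(N[:,2]-c[2]-60))-13,[c[0],c[1],0,0],loss="soft_l1"); print(" neck at +60",len(N),g.x.round(3))
E
python3 go.py 567,-23.3,192; python3 -c "
from chk import *
fit('scene',90,155); fit('top',90,155)"
```

```text
6.65 pos [ 471.6 -230.4  192.1] q [ 1.360e-01  9.907e-01  4.000e-04 -8.000e-04] F [-0.1  0.  -3.4] w 30.6 59.99889671802521
[567.  -23.3 192. ] -> [-3.610e-02  2.251e-01  2.000e-04]
scene 771 [ 471.6 -226.9  124.5] rel tcp [  0.1   3.3 -67.4]
 neck at +60 154 [ 4.72416e+02 -2.28576e+02  6.00000e-03 -1.40000e-02]
top 227 [ 470.2 -231.5  121.7] rel tcp [ -1.3  -1.2 -70.1]
```

Request:
carry_out(
  commands=[
    [-0.005,0.03,0,0,15],
    [-0.011,0.067,0,0,15],
    [-0.017,0.105,0,0,15],
    [-0.023,0.142,0,0,15],
    [-0.03,0.18,0,0,15],
    [-0.035,0.21,0,0,15],
    [-0.037,0.2245,0,0,15],
    [-0.037,0.2245,0,0,15],
  ],
)

```text
time_s: 7.55
position: [568.3, -23.1, 192.1]
ee_rot: [0.135, 0.991, -0.0, -0.001]
force: [-0.2, 0.4, -2.7]
grip_width: 0.326
finger_force: 60.0
```

Request:
carry_out(
  commands=[
    [0,0,0.005,0,15],
    [0,0,0.015,0,15],
    [0,0,0.02,0,15],
    [0,0,0.02,0,15],
  ],
)

```text
time_s: 7.95
position: [566.8, -25.4, 171.1]
ee_rot: [0.137, 0.991, -0.0, -0.002]
force: [0.2, -0.2, -3.2]
grip_width: 0.33
finger_force: 60.0
```

```bash
cat >> chk.py <<'E'
def ring(n):
    f=r.grab_frame(n); W=cloud(f); cc=(567,-23.5); px=f["pixels"].astype(int)
    am=(px[...,0]>px[...,2]*1.8)
    P=W[box(W,cc,42,20,56)&~am]; P=P[np.hypot(P[:,0]-567,P[:,1]+23.5)>22]
    q=least_squares(lambda p:np.hypot(np.hypot(P[:,0]-p[0],P[:,1]-p[1])-32,P[:,2]-p[2])-5,[*cc,45],loss="soft_l1"); print(n,"torus",len(P),q.x.round(1))
    P=W[box(W,cc,75,9,15)]; print(" base",len(P),(P.max(0)/2+P.min(0)/2).round(1),np.ptp(P,axis=0).round(0))
    P=W[box(W,cc,60,-9,75)&~am]; P=P[(np.hypot(P[:,0]-567,P[:,1]+23.5)>43)&(P[:,2]>55)]; print(" posts",len(P),P.mean(0).round(1))
E
python3 go.py; python3 -c "
from chk import *
fit('scene',75,135); fit('top',75,135); ring('scene'); 
f=r.grab_frame('scene'); cv2.imwrite('pics/abv.png',cv2.resize(f['pixels'][100:240,220:400,::-1],None,fx=4,fy=4,interpolation=cv2.INTER_CUBIC))"
```

```text
7.95 pos [566.8 -25.4 171.1] q [ 0.1368  0.9906 -0.     -0.0018] F [ 0.2 -0.2 -3.2] w 31.0 59.998982548713684
scene 669 [565.4 -22.6 103.4] rel tcp [ -2.    2.7 -68.5]
 neck at +60 115 [ 5.66082e+02 -2.40680e+01 -1.90000e-02 -2.40000e-02]
top 363 [566.9 -25.5 101.6] rel tcp [ -1.1  -0.3 -71. ]
scene torus 438 [568.3 -23.1  41.5]
 base 645 [567.  -23.9  12. ] [123. 122.   6.]
 posts 55 [590.9 -30.6  61.2]
```

View pics/abv.png

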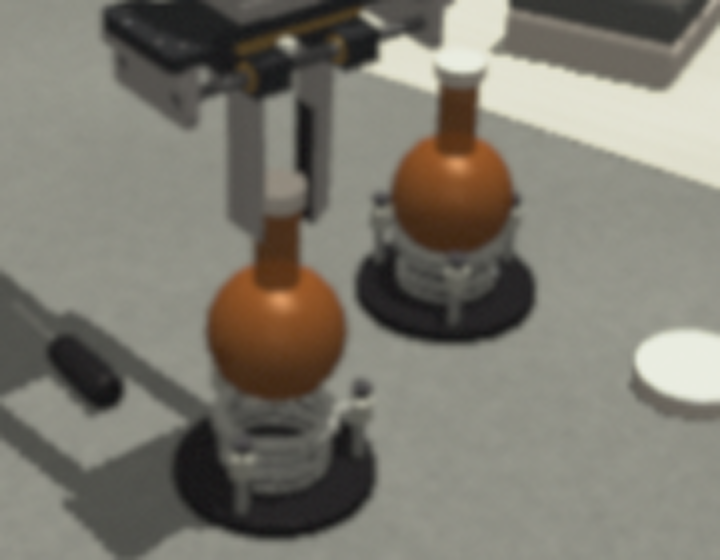

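The flask hangs upright over the ring; ball (275,330) and ring (270,430) are aligned within about 1.5 mm. Next is a small correction, then down to contact.

Request:
carry_out(
  commands=[
    [-0.0005,0.0012,0,0,15],
    [-0.0005,0.0012,0.01,0,15],
    [-0.0005,0.0012,0.018,0,15],
    [-0.0005,0.0012,0.021,0,15],
    [-0.0005,0.0012,0.023,0,15],
    [-0.0005,0.0012,0.024,0,15],
    [-0.0005,0.0012,0.025,0,15],
    [-0.0005,0.0012,0.025,0,15],
  ],
)

```text
time_s: 8.95
position: [569.2, -23.5, 148.0]
ee_rot: [0.136, 0.991, -0.0, 0.0]
force: [-1.1, -0.5, -2.2]
grip_width: 0.331
finger_force: 60.0
```

```bash
python3 go.py; python3 -c "
from chk import *
fit('scene',50,115); fit('top',60,115)"
```

```text
8.95 pos [569.2 -23.5 148. ] q [ 1.360e-01  9.907e-01 -0.000e+00  1.000e-04] F [-1.1 -0.5 -2.2] w 31.1 59.99893605709076
scene 713 [568.3 -21.   80.4] rel tcp [ -1.    2.5 -67.7]
 neck at +60 107 [ 5.68386e+02 -2.24810e+01 -3.10000e-02 -6.50000e-02]
top 369 [569.1 -23.8  78.1] rel tcp [ -0.2  -0.3 -70.1]
```

Request:
carry_out(
  commands=[
    [0.001,-0.0007,0,0,15],
    [0.001,-0.0007,0.001,0,15],
    [0.001,-0.0007,0.002,0,15],
    [0.001,-0.0007,0.003,0,15],
    [0.001,-0.0007,0.004,0,15],
    [0.001,-0.0007,0.004,0,15],
  ],
)

```text
time_s: 9.65
position: [568.4, -24.1, 144.8]
ee_rot: [0.136, 0.991, -0.0, 0.001]
force: [-1.7, 0.5, 3.7]
grip_width: 0.327
finger_force: 60.0
```

```bash
python3 go.py; python3 -c "
from chk import *
fit('scene',50,110); fit('top',60,110); ring('scene')"
```

```text
9.65 pos [568.4 -24.1 144.8] q [ 1.360e-01  9.907e-01 -1.000e-04  5.000e-04] F [-1.7  0.5  3.7] w 30.7 60.0011944770813
scene 683 [567.1 -21.5  77. ] rel tcp [ -1.3   2.5 -67.7]
 neck at +60 120 [ 5.67549e+02 -2.22660e+01  2.20000e-02  1.00000e-03]
top 345 [567.8 -24.4  74.9] rel tcp [ -0.6  -0.3 -69.7]
scene torus 262 [568.  -22.7  42.9]
 base 598 [567.8 -22.3  12.1] [120. 121.   6.]
 posts 45 [593.  -25.8  61.3]
```

Contact made (6 N including the weight). Now pressing about 15 mm.

Request:
carry_out(
  commands=[
    [0.0005,0,0.002,0,15],
    [0.0005,0,0.004,0,15],
    [0.0005,0,0.006,0,15],
    [0.0005,0,0.008,0,15],
    [0.0005,0,0.01,0,15],
    [0.0005,0,0.012,0,15],
    [0.0005,0,0.012,0,15],
  ],
)

```text
time_s: 10.5
position: [568.3, -24.0, 133.3]
ee_rot: [0.136, 0.991, -0.0, 0.001]
force: [-3.0, -0.6, 9.8]
grip_width: 0.321
finger_force: 60.0
```

```bash
python3 go.py; python3 -c "
from chk import *
fit('scene',45,100); fit('top',45,100)"
```

```text
10.5 pos [568.3 -24.  133.3] q [ 1.360e-01  9.907e-01 -2.000e-04  1.000e-03] F [-3.  -0.6  9.8] w 30.1 60.003823041915894
scene 684 [567.1 -21.5  65.7] rel tcp [ -1.3   2.6 -67.8]
 neck at +60 115 [ 5.67085e+02 -2.28610e+01 -8.00000e-03 -3.00000e-03]
top 333 [567.6 -24.4  63.6] rel tcp [ -0.8  -0.3 -69.9]
```

Request:
carry_out(
  commands=[
    [0.0007,0,0.001,0,15],
    [0.0007,0,0.002,0,15],
    [0.0007,0,0.003,0,15],
    [0.0007,0,0.003,0,15],
  ],
)

```text
time_s: 11.0
position: [568.2, -24.0, 131.0]
ee_rot: [0.136, 0.991, -0.0, 0.002]
force: [-2.8, -0.6, 11.7]
grip_width: 0.326
finger_force: 60.0
```

Request:
carry_out(
  commands=[
    [0,0,0.001,0,15],
    [0,0,0.001,0,15],
    [0,0,0.001,0,15],
  ],
)

```text
time_s: 11.3
position: [568.5, -24.1, 130.7]
ee_rot: [0.136, 0.991, -0.0, 0.002]
force: [-2.8, -0.7, 14.0]
grip_width: 0.326
finger_force: 60.0
```

```bash
python3 go.py; python3 -c "
from chk import *
fit('scene',40,98); fit('top',45,98)"
```

```text
11.3 pos [568.5 -24.1 130.7] q [ 1.359e-01  9.907e-01 -3.000e-04  2.100e-03] F [-2.8 -0.7 14. ] w 30.6 60.00516951084137
scene 697 [567.  -21.5  63. ] rel tcp [ -1.6   2.5 -67.7]
 neck at +60 113 [ 5.67216e+02 -2.26800e+01  2.00000e-02 -1.20000e-02]
top 331 [567.7 -24.3  61. ] rel tcp [ -0.8  -0.2 -69.7]
```

Request:
carry_out(
  commands=[
    [0,0,0.001,0,15],
    [0,0,0.001,0,15],
    [0,0,0.001,0,15],
  ],
)

```text
time_s: 11.7
position: [569.0, -24.2, 130.7]
ee_rot: [0.136, 0.991, -0.0, 0.003]
force: [-4.6, -0.9, 17.1]
grip_width: 0.321
finger_force: 60.0
```

Request:
carry_out(
  commands=[
    [0,0,0.001,0,15],
    [0,0,0.001,0,15],
    [0,0,0.001,0,15],
  ],
)

```text
time_s: 12.0
position: [569.5, -24.3, 130.8]
ee_rot: [0.136, 0.991, -0.0, 0.003]
force: [-6.2, 0.3, 19.8]
grip_width: 0.328
finger_force: 60.0
```

```bash
python3 go.py; python3 -c "
from chk import *
fit('scene',40,98); fit('top',45,98)"
```

```text
12.0 pos [569.5 -24.3 130.8] q [ 1.359e-01  9.907e-01 -4.000e-04  3.300e-03] F [-6.2  0.3 19.8] w 30.8 60.00798046588898
scene 695 [567.1 -21.4  63.4] rel tcp [ -2.4   2.9 -67.4]
 neck at +60 109 [ 5.68263e+02 -2.24940e+01  6.00000e-03 -1.60000e-02]
top 343 [568.  -24.2  60.9] rel tcp [ -1.5   0.  -69.8]
```

Height no longer changes while the force rises (20 N), so the ring is on its stop. I'll take off the sideways load and hold.

Request:
carry_out(
  commands=[
    [0.0008,0,0,0,15],
    [0.0016,0,0,0,15],
    [0.002,0,0,0,15],
    [0.002,0,0,0,15],
    [0.002,0,0,0,15],
    [0.002,0,0,0,15],
  ],
)

```text
time_s: 12.7
position: [568.4, -24.0, 130.6]
ee_rot: [0.136, 0.991, -0.001, 0.004]
force: [-2.8, -0.6, 18.4]
grip_width: 0.325
finger_force: 60.0
```

```bash
python3 go.py; python3 -c "
from chk import *
fit('scene',40,98); fit('top',45,98)
f=r.grab_frame('scene'); cv2.imwrite('pics/end.png',cv2.resize(f['pixels'][90:300,140:420,::-1],None,fx=2.8,fy=2.8,interpolation=cv2.INTER_CUBIC))"; python3 go.py
```

```text
12.7 pos [568.4 -24.  130.6] q [ 1.360e-01  9.907e-01 -5.000e-04  4.300e-03] F [-2.8 -0.6 18.4] w 30.5 60.007057785987854
scene 698 [566.9 -21.2  63.1] rel tcp [ -1.5   2.8 -67.6]
 neck at +60 110 [ 5.67675e+02 -2.19470e+01  3.60000e-02  1.80000e-02]
top 313 [567.6 -24.3  60.9] rel tcp [ -0.8  -0.3 -69.7]
12.85 pos [568.4 -24.  130.7] q [ 1.359e-01  9.907e-01 -5.000e-04  4.300e-03] F [-3.5 -0.7 18.5] w 30.7 60.00706493854523
```

View pics/end.png

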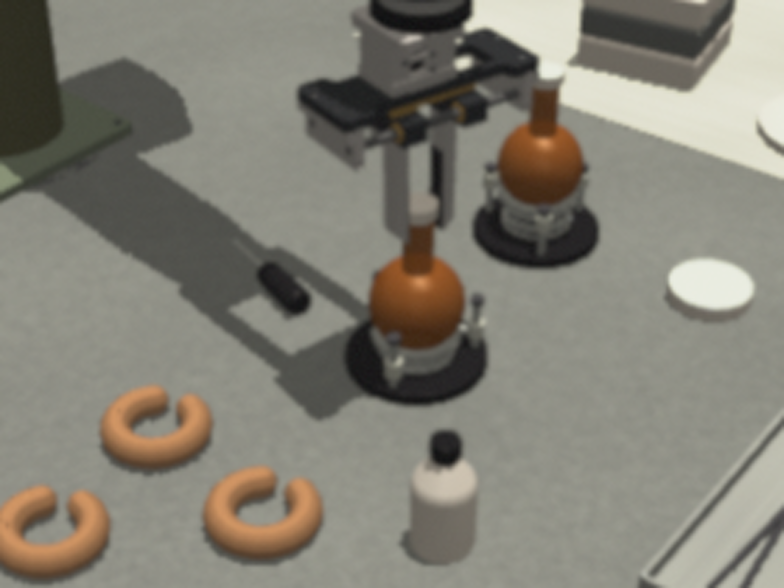

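The flask is upright and gripped in the cradle at (417,300), with the ring down and the bystanders untouched. The ball centre is at about 62 mm, the expected 30 + 32, and the hold force is steady at 18.5 N.

```bash
python3 -c "
from rig import r
print(r.finish_job())"
```

```text
the job is handed in; nothing more can be done
None
```

The flask is seated upright in the free cradle and the arm is still holding it down on the stop at about 18 N for you to close the clamp; the parked flask, dish, bottle and screwdriver were not touched, and it took about 13 s.

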